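# Change over two flanged fittings on their tilt rests

### The arm

A 6-joint arm with a two-finger parallel gripper is mounted at the origin on the work surface. World frame = base frame: x ahead of the robot, y to its left, z up, the work surface at z = 0. Lengths are in m, angles in rad, forces in N, time in s.
With the tool pointing down it reaches from about 0.275 to 0.825 m from the base axis. Payload 4.9 kg.
Tool frame: the origin (TCP) lies midway between the tips of the shut fingers; the grasp point (between the pads) lies 19 mm behind it (bot.grip_depth is the distance from the TCP to the grasp point, in m); y points along the fingers, x is the direction in which the jaws open and shut, and the axes are right-handed (so a half turn about y gives the same grasp; the last joint's range is limited). The gripper opens to 85 mm and grips with 20 to 120 N. Pads are 22 mm wide; open, the fingers measure 114 mm over their backs; the gripper's body (76 mm by 85 mm) begins 54 mm behind the grasp point. The pads swing forward as they close: fully open they stand 13 mm farther back than shut.
Start: joints at [1.094, 0.326, -0.193, 1.052, 0, 1.437], TCP at [0.185, 0.518, 0.231] pointing down, gripper open.
Joint ranges: [-2.65, 2.65], [-0.97, 1.79], [-1.3, 1.35], [-1.93, 2.1], [-1.47, 1.37], [-3.14, 3.14]. Speed limits (rad/s): [2.57, 2.57, 3.14, 3.14, 3.14, 3.14].

### API

Orientations are given as a unit quaternion [w, x, y, z].
In Python, from cell import bot gives the robot as it stands. Calls block until the motion is done:
- bot.move_pose(position, orientation): joint-space move of the TCP to a pose.
- bot.move_linear(position, speed=0.15, rotation=None, until_force=None): straight line of the TCP; rotation=None keeps the orientation; speed is the mean speed in m/s. With until_force (N) it stops when the force on the tool has changed by that much, and returns True; else False.
- bot.goto_joints(angles): joint-space move.
- bot.set_gripper(opening, grasp_force=None): opening from 0.0 (shut) to 1.0 (fully open); grasp_force is the grip in N (None keeps the last); returns when the fingers have stopped.
- bot.wait(seconds).
- bot.solve_ik(position, orientation): joint angles nearest the present ones, or None.
- bot.camera(name): name is "scene" or "top" or "wrist"; returns the picture (420x560x3 uint8, red, green, blue); there is no depth.
- bot.calibration(name): a dict with "mtx" (3x3 intrinsics, pixels), "extrinsics" (4x4, takes a point from world to camera coordinates); the wrist camera has in their place "hand_eye" (4x4, takes a point from camera to tool coordinates, whose origin is the TCP and whose axes are the tool frame's). Camera axes: x right, y down, z forward; pixel columns grow to the right and rows downward; lengths in m; the calibration is good to about 2 mm. A picture is of the moment at which its call begins: read the wrist's pose just before it. calibration takes no time and is no camera call.
A pose or a line that the arm cannot do raises bot.PlanningError and nothing moves.
- bot.close_job(): hands the job in, once; it reports no verdict.
Trained networks look in the newest picture that a camera, given by its name, has taken for a name from the list of things; names that differ only in an ending like _2 or _b are one class to them, and where a whole thing is asked for, a point or a joint stands for the part that bears it (a point fixed in the world has none). Each returns a list of dicts, best first, with "confidence" (0 to 1); they miss things now and then, are a little off and sometimes report something else, mostly with a low value. They report only what shows in the picture. A call takes as long as a camera call. They do not tell look-alikes from the thing itself.
- bot.search_frame(camera, thing): "bbox" ([left, top, width, height] in pixels, round what is visible of it).
Readings, each from a call of its own:
- bot.read_clock(): time.
- bot.read_joint_positions(): joint angles.
- bot.read_joint_vel(): joint speeds.
- bot.read_joint_efforts(): joint torques, N m.
- bot.read_position(): TCP position.
- bot.read_tool_rot(): TCP orientation.
- bot.read_ft_force(): force on the tool from outside, world axes, zero at the start.
- bot.read_moment(): the same for the moment, N m.
- bot.read_gripper_width(): opening from 0.0 (shut) to 1.0 (fully open).
Only numpy, scipy, OpenCV 4.12 (cv2) and the standard library are available. Lean on these libraries where they do the work, as an engineer would, in place of code of your own. Each camera call takes 0.05 s, during which the arm holds its last target. There are 200 camera calls.

### The job

On the inspection bench one flanged fitting leans back on the sloping pad of its rest, its underside already measured, and another stands upright in front of a rest of its own. First push the leaning fitting back up so that it stands flat on its base on its cork sheet, then push the standing one over backwards so that it leans on the pad of its own rest. Only push them, gently and with the fingertips, never gripping or lifting them, and leave everything else on the bench where it is.

Things in the scene. Friction and masses are not known exactly. Their poses are not given: they have to be found in the camera images.
- rest_a: fixed tilt rest of the first (leaning) fitting: cork sheet 5 mm thick, 120 mm wide, with a sloping rubber pad on a bracket. Origin on the table under the spot where the fitting stands; +x points from there to the pad, roughly away from the robot; z up. Cork from x = -120 to +100 mm; bracket ends at x = 113 mm, 64 mm high. 
- rest_a_pad (a point): middle of the sloping pad (50 x 50 mm) of the first fitting's rest: 86 mm along the rest's x, 55 mm above the table; the slope rises 30 degrees towards +x
- rest_b: fixed tilt rest of the second (standing) fitting: cork sheet 5 mm thick, 120 mm wide, with a sloping rubber pad on a bracket. Origin on the table under the spot where the fitting stands; +x points from there to the pad, roughly away from the robot; z up. Cork from x = -120 to +100 mm; bracket ends at x = 113 mm, 64 mm high. 
- rest_b_pad (a point): middle of the sloping pad (50 x 50 mm) of the second fitting's rest: 86 mm along the rest's x, 55 mm above the table; the slope rises 30 degrees towards +x
- fit_a_base (a point): first fitting, the leaning one: cast aluminium, square base flange 80 x 80 x 12 mm, neck, round top flange, 120 mm tall. Point: centre of the base's underside; z axis along the neck to the top. It starts leaning about 60 degrees from upright towards its rest's +x, neck on the pad, one bottom edge on the cork. Within about 39 degrees of upright it falls upright by itself
- fit_a_top (a point): first fitting: centre of the top face of its round top flange (64 mm diameter, 12 mm thick), 120 mm along the axis from the underside. The neck is 40 mm in diameter; a side port sticks out 44 mm from the axis along the fitting's +y, 65 mm up. Mass about 0.6 kg (0.45 to 0.8), centre of mass about 49 mm up
- fit_a_heel (a point): first fitting: middle of the base's bottom edge on the pad side, 40 mm from the base centre; it rests on the cork at the start and the fitting tips about it, held by friction (coefficient about 0.6, varying by 15 percent)
- fit_b_base (a point): second fitting, the upright one, same shape and size as the first. Point: centre of the base's underside; z axis up the neck. Pushed near its top along its rest's +x it tips about its bottom edge on that side and past about 39 degrees falls by itself onto the pad, to lean about 60 degrees from upright
- fit_b_top (a point): second fitting: centre of the top face of its round top flange (64 mm diameter, 12 mm thick), 120 mm along the axis from the underside. The neck is 40 mm in diameter; a side port sticks out 44 mm from the axis along the fitting's +y, 65 mm up. Mass about 0.6 kg (0.45 to 0.8), centre of mass about 49 mm up
- fit_b_heel (a point): second fitting: middle of the base's bottom edge on the pad side, 40 mm from the base centre; it tips about this edge
- ring_gauge: steel ring gauge 56 mm diameter, 18 mm high, between the rests; leave alone. Origin under its centre
- plug_gauge: steel plug gauge standing 92 mm tall, 34 mm diameter, between the rests; leave alone. Origin under its centre
- gauge_block: steel block 35 x 60 x 20 mm; leave alone. Origin under its centre
- cleaner_jar: jar 52 mm diameter, 75 mm tall; leave alone. Origin under its centre
- tip_tray: grey divided tray 140 x 100 x 30 mm; leave alone. Origin under its centre
- driver: screwdriver lying at the back; leave alone
- flange_blank: steel flange 90 mm diameter, 25 mm high; leave alone. Origin under its centre
Not all that is in view belongs to the job. What is shaped like the part that bears fit_a_base but blue or purple is not meant.

How it is judged:
By the outcome, as a careful person would: the job done as asked, in the order asked, and still so for the second after the job is handed in, with the robot touching nothing.
It also fails if it takes over 56 s, if anything falls off the work surface, if the arm or the gripper's body presses on something with over 40 N, if the wrist force passes 120 N, or if a joint passes its speed limit or range.

## Working session

There is one attempt and no reset: what is moved stays moved. The work goes in short steps, each a Python script; the robot and the scene stay as the last script left them, time stands still between calls to the robot, and variables do not carry over. Pictures are saved under pics/ and viewed, about 8 in all and at most 12, crops included, and the job is handed in when it is done.

```bash
mkdir -p pics; ls; cat > h.py <<'E'
import numpy as np, cv2
from cell import bot
def snap(cam,fn=None):
    im=bot.camera(cam)
    if fn: cv2.imwrite('pics/'+fn,im[:,:,::-1])
    return im
def cal(cam):
    c=bot.calibration(cam); return np.array(c['mtx']),np.array(c['extrinsics'])
def proj(cam,P):
    K,E=cal(cam); p=(E[:3,:3]@np.atleast_2d(P).T+E[:3,3:]); q=K@p; return (q[:2]/q[2]).T
def ray(cam,uv,z):
    K,E=cal(cam); R=E[:3,:3]; o=-R.T@E[:3,3]; d=R.T@np.linalg.inv(K)@np.array([uv[0],uv[1],1.]); return o+d*(z-o[2])/d[2]
E
python3 - <<'E'
from h import *
a=snap('scene','s0.png');b=snap('top','t0.png')
for c in('scene','top'):
    K,E=cal(c);print(c,K[0,0],(-E[:3,:3].T@E[:3,3]).round(3))
    for t in('fit_a_base','rest_a','plug_gauge','ring_gauge'):
        for d in bot.search_frame(c,t): print(c,t,np.round(d['bbox']),round(d['confidence'],2))
print(bot.read_clock(), bot.read_tool_rot())
E
```

```text
pics
scene 454.77120439171244 [1.152 0.191 0.999]
scene fit_a_base [183. 165.  52.  44.] 0.81
scene fit_a_base [286. 266.  60.  55.] 0.75
scene fit_a_base [133. 154.  52.  46.] 0.59
scene rest_a [197. 154.  74.  71.] 0.96
scene plug_gauge [263. 237.  16.  32.] 0.83
scene ring_gauge [279. 210.  26.  24.] 0.64
scene ring_gauge [198. 157.  74.  65.] 0.46
top 450.5290889112382 [0.532 0.014 1.124]
top fit_a_base [346. 195.  44.  62.] 0.79
top fit_a_base [191. 129.  56.  56.] 0.71
top fit_a_base [406. 211.  54.  52.] 0.56
top rest_a [162. 202.  67. 103.] 0.91
top rest_a [317. 203.  69. 102.] 0.87
top plug_gauge [270. 173.  14.  15.] 0.55
top ring_gauge [261. 224.  21.  22.] 0.58
0.5 [ 0.57794684 -0.5779462  -0.40738378  0.40742374]
```

View pics/s0.png

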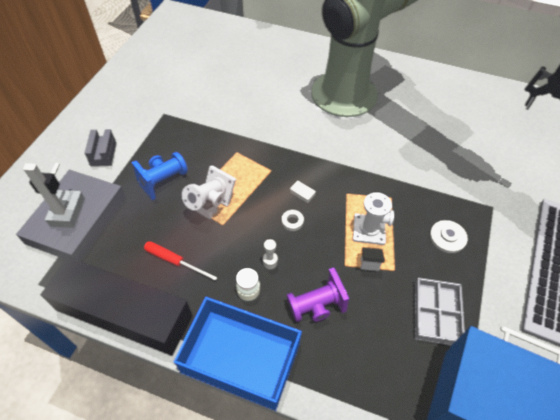

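View pics/t0.png

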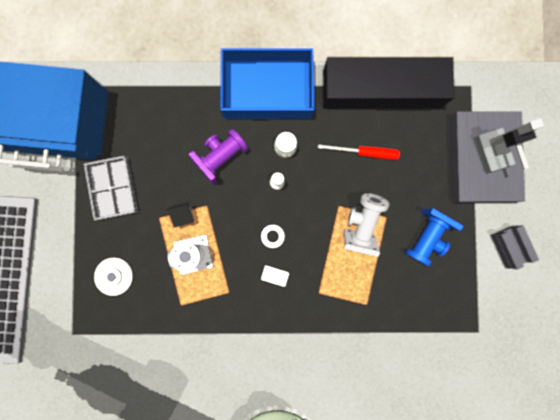

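The scene view shows three fitting-shaped things near the leaning pose. The grey one at top px (366,225) is on a cork sheet with a pad. The blue one at (435,237) and the purple one at (218,155) have no rest, so they are decoys. The grey upright one at (190,257) is fit_b. Next I'll fit the rests from the cork outlines and check them with an overlay.

```bash
cat >> h.py <<'E'
from scipy.optimize import least_squares
def T(p,P):  # rest pose (x,y,yaw) -> world
    c,s=np.cos(p[2]),np.sin(p[2]); P=np.atleast_2d(np.array(P,float))
    return np.c_[p[0]+c*P[:,0]-s*P[:,1],p[1]+s*P[:,0]+c*P[:,1],P[:,2]]
def lean(th,s,t):  # fitting-plane coords: s toward +x off axis, t up axis -> rest x,z ; heel at (.04,.005)
    a=s-.04; return np.array([.04+a*np.cos(th)+t*np.sin(th), .005-a*np.sin(th)+t*np.cos(th)])
def fitpts(th):
    out={}
    for n,t,r in(('base',0,None),('top',.12,.032),('fl',.108,.032)):
        q=[(.04*a,.04*b) for a,b in((1,1),(1,-1),(-1,-1),(-1,1))] if r is None else [(r*np.cos(u),r*np.sin(u)) for u in np.linspace(0,6.28,30)]
        out[n]=np.array([[*(lean(th,a,t)[:1]),b,lean(th,a,t)[1]] for a,b in q])
    out['port']=np.array([[*lean(th,0,.065)[:1],y,lean(th,0,.065)[1]] for y in(0,.044)])
    return out
CORK=[(.1,.06,.005),(.1,-.06,.005),(-.12,-.06,.005),(-.12,.06,.005)]
def overlay(im,cam,p,th,k):
    v=cv2.resize(im[:,:,::-1],None,fx=k,fy=k,interpolation=cv2.INTER_CUBIC)
    for P,c in [(CORK,(0,255,0))]+[(q,(255,0,255)) for q in fitpts(th).values()]:
        cv2.polylines(v,[np.int32((proj(cam,T(p,P))+.5)*k)],True,c,1)
    return v
def orange(im):
    h=cv2.cvtColor(im,cv2.COLOR_RGB2HSV); m=cv2.inRange(h,(8,90,120),(25,255,255))
    return cv2.morphologyEx(m,cv2.MORPH_OPEN,np.ones((3,3)))
E
python3 - <<'E'
from h import *
im=cv2.imread('pics/t0.png')[:,:,::-1].copy(); m=orange(im); 
sc=cv2.imread('pics/s0.png')[:,:,::-1].copy()
outs=[]
for nm,x0,x1,th in(('a',300,400,np.pi/3),('b',150,240,0)):
    mm=m.copy(); mm[:,:x0]=0; mm[:,x1:]=0
    ys,xs=np.nonzero(mm)
    W=np.array([ray('top',(x,y),.005)[:2] for x,y in zip(xs,ys)],np.float32)
    hull=cv2.convexHull(W)[:,0]; r=cv2.minAreaRect(W); print(nm,len(W),r)
    # fit: box of known size around points, hull points near the boundary
    def res(p):
        c,s=np.cos(p[2]),np.sin(p[2]); d=hull-p[:2]; u=d@[c,s]+.01; v=d@[-s,c]
        return np.maximum(abs(u)-.11,abs(v)-.06)
    ang=np.array(cv2.boxPoints(r)); 
    e=ang[1]-ang[0]; f=ang[2]-ang[1]; e=e if np.hypot(*e)>np.hypot(*f) else f
    e=e*np.sign(e[0]); yaw=np.arctan2(e[1],e[0])
    o=least_squares(res,[*(np.array(r[0])+.01*np.array([np.cos(yaw),np.sin(yaw)])),yaw],loss='soft_l1',f_scale=.002)
    p=o.x; print(p.round(4),abs(o.fun).mean())
    np.save(f'rest_{nm}.npy',p)
    for cam,I in(('top',im),('scene',sc)):
        v=overlay(I,cam,p,th,4); c=np.int32(proj(cam,T(p,[[.03,0,.05]]))[0]*4); outs.append(np.ascontiguousarray(v[c[1]-190:c[1]+190,c[0]-190:c[0]+190]))
g=np.vstack([np.hstack(outs[:2]),np.hstack(outs[2:])]); cv2.imwrite('pics/ov.png',cv2.resize(g,(600,600)))
E
```

```text
Traceback (most recent call last):
  File "h.py", line 12, in ray
    K,E=cal(cam); R=E[:3,:3]; o=-R.T@E[:3,3]; d=R.T@np.linalg.inv(K)@np.array([uv[0],uv[1],1.]); return o+d*(z-o[2])/d[2]
        ~~~^^^^^
  File "h.py", line 8, in cal
    c=bot.calibration(cam); return np.array(c['mtx']),np.array(c['extrinsics'])
ValueError: time passes only in moves, steps and waits
```

```bash
sed -i 's/^def cal(cam):/import functools\n@functools.cache\ndef cal(cam):/' h.py
cat > fit.py <<'E'
from h import *
im=cv2.imread('pics/t0.png')[:,:,::-1].copy(); m=orange(im); 
sc=cv2.imread('pics/s0.png')[:,:,::-1].copy()
outs=[]
for nm,x0,x1,th in(('a',300,400,np.pi/3),('b',150,240,0)):
    mm=m.copy(); mm[:,:x0]=0; mm[:,x1:]=0
    ys,xs=np.nonzero(mm)
    W=np.array([ray('top',(x,y),.005)[:2] for x,y in zip(xs,ys)],np.float32)
    hull=cv2.convexHull(W)[:,0]; r=cv2.minAreaRect(W); print(nm,len(W),r)
    def res(p):
        c,s=np.cos(p[2]),np.sin(p[2]); d=hull-p[:2]; u=d@[c,s]+.01; v=d@[-s,c]
        return np.maximum(abs(u)-.11,abs(v)-.06)
    q=cv2.boxPoints(r); e=q[1]-q[0]; f=q[2]-q[1]; e=e if np.hypot(*e)>np.hypot(*f) else f
    e=e*np.sign(e[0]); yaw=np.arctan2(e[1],e[0])
    o=least_squares(res,[*(np.array(r[0])+.01*np.array([np.cos(yaw),np.sin(yaw)])),yaw],loss='soft_l1',f_scale=.002)
    p=o.x; print(p.round(4),abs(o.fun).mean())
    np.save(f'rest_{nm}.npy',p)
    for cam,I in(('top',im),('scene',sc)):
        v=overlay(I,cam,p,th,4); c=np.int32(proj(cam,T(p,[[.03,0,.05]]))[0]*4); outs.append(np.ascontiguousarray(v[c[1]-190:c[1]+190,c[0]-190:c[0]+190]))
g=np.vstack([np.hstack(outs[:2]),np.hstack(outs[2:])]); cv2.imwrite('pics/ov.png',cv2.resize(g,(600,600)))
print(bot.read_clock())
E
python3 fit.py
```

```text
a 3339 ((0.4819353222846985, -0.18863999843597412), (0.1257777363061905, 0.22451277077198029), 76.19115447998047)
[ 0.4914 -0.1907 -0.2412] 0.001736577537970527
b 2986 ((0.4838506579399109, 0.20350846648216248), (0.2248956859111786, 0.12543997168540955), 14.596660614013672)
[0.4931 0.2061 0.2475] 0.0016784329743779695
0.5
```

View pics/ov.png

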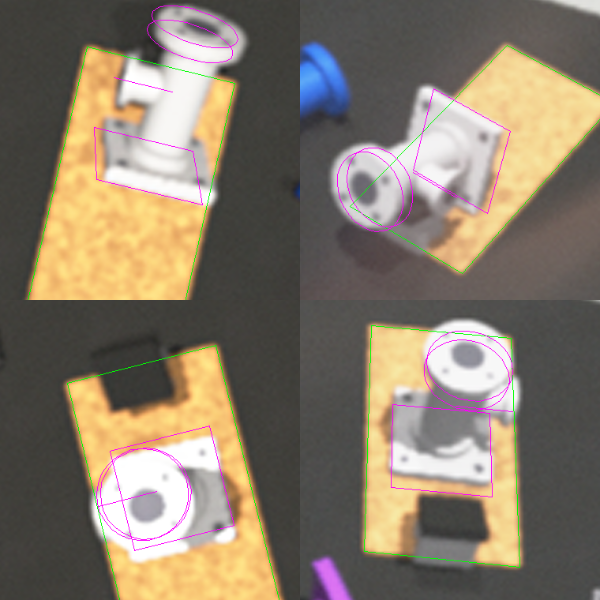

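The cork outlines match well. Both fittings sit a few mm off the nominal spot and slightly yawed, so I'll fit their poses from silhouettes in both views.

```bash
cat >> h.py <<'E'
from scipy.optimize import minimize
def parts():
    u=np.linspace(0,2*np.pi,25); C=np.c_[np.cos(u),np.sin(u)]
    cyl=lambda r,a,b: np.vstack([np.c_[C*r,0*u+a],np.c_[C*r,0*u+b]])
    sq=.04*np.array([(1,1),(1,-1),(-1,-1),(-1,1)])
    port=np.vstack([np.c_[.012*C[:,0],0*u+y,.065+.012*C[:,1]] for y in(0,.044)])
    return [np.vstack([np.c_[sq,np.zeros(4)],np.c_[sq,np.full(4,.012)]]),cyl(.02,0,.12),cyl(.032,.108,.12),port]
PARTS=parts()
def place(q,P,z=.005): # q: heel x,y, yaw, lean (world)
    x=P[:,0]-.04; X=x*np.cos(q[3])+P[:,2]*np.sin(q[3]); Z=-x*np.sin(q[3])+P[:,2]*np.cos(q[3])
    c,s=np.cos(q[2]),np.sin(q[2]); return np.c_[q[0]+c*X-s*P[:,1],q[1]+s*X+c*P[:,1],z+Z]
def render(q,cam,k=4):
    m=np.zeros((420*k,560*k),np.uint8)
    for P in PARTS: cv2.fillConvexPoly(m,cv2.convexHull(np.int32((proj(cam,place(q,P))+.5)*k)),255)
    return m
def grey(im):
    h=cv2.cvtColor(im,cv2.COLOR_RGB2HSV); return ((h[...,1]<60)&(h[...,2]>95)).astype(np.uint8)*255
def fitpose(ims,q0,free):
    q0=np.array(q0,float); dat=[]
    for cam,im in ims.items():
        c=np.int32(proj(cam,place(q0,np.array([[0,0,.06]])))[0]); g=grey(cv2.resize(im,None,fx=4,fy=4,interpolation=cv2.INTER_CUBIC))
        dat.append((cam,g,slice(max(0,c[1]*4-150),c[1]*4+150),slice(c[0]*4-150,c[0]*4+150)))
    def cost(d):
        q=q0.copy(); q[free]+=np.array(d)*np.array([.005,.005,.05,.05])[free]; t=0
        for cam,g,a,b in dat:
            m=render(q,cam)[a,b]>0; G=g[a,b]>0; t+=1-(m&G).sum()/(m|G).sum()
        return t/len(dat)
    n=len(free); S=np.vstack([np.zeros(n),np.eye(n)*1.5])
    r=minimize(cost,np.zeros(n),method='Nelder-Mead',options=dict(initial_simplex=S,maxiter=150,xatol=.02,fatol=1e-4))
    q=q0.copy(); q[free]+=r.x*np.array([.005,.005,.05,.05])[free]; return q,r.fun
def show(ims,qs,fn):
    o=[]
    for q in qs:
        for cam,im in ims.items():
            v=cv2.resize(im[:,:,::-1],None,fx=4,fy=4,interpolation=cv2.INTER_CUBIC)
            cs,_=cv2.findContours(render(q,cam),cv2.RETR_EXTERNAL,cv2.CHAIN_APPROX_NONE); cv2.drawContours(v,cs,-1,(255,0,255),1)
            c=np.int32(proj(cam,place(q,np.array([[0,0,.06]])))[0]*4); o.append(v[max(0,c[1]-150):,:][:300,c[0]-150:c[0]+150])
    cv2.imwrite('pics/'+fn,np.vstack([np.hstack(o[i:i+len(ims)]) for i in range(0,len(o),len(ims))]))
E
cat > fit2.py <<'E'
from h import *
ims={c:cv2.imread(f'pics/{f}')[:,:,::-1].copy() for c,f in(('top','t0.png'),('scene','s0.png'))}
qs=[]
for n,th,free in(('a',np.pi/3,[0,1,2,3]),('b',0.,[0,1,2])):
    p=np.load(f'rest_{n}.npy'); h=T(p,[[.04,0,0]])[0]
    q,f=fitpose(ims,[h[0],h[1],p[2],th],free); 
    sep=[fitpose({c:ims[c]},q,free)[0] for c in ims]
    d=q[:2]-p[:2]; c,s=np.cos(p[2]),np.sin(p[2])
    print(n,q.round(4),round(f,3),'heel in rest',(c*d[0]+s*d[1]).round(4),(-s*d[0]+c*d[1]).round(4),'dyaw',np.degrees(q[2]-p[2]).round(1),'lean',np.degrees(q[3]).round(1)); print([x.round(4).tolist() for x in sep])
    np.save(f'q_{n}.npy',q); qs.append(q)
show(ims,qs,'fit.png')
E
python3 fit2.py
```

```text
a [ 0.5279 -0.207  -0.2381  1.0703] 0.23 heel in rest 0.0393 -0.0072 dyaw 0.2 lean 61.3
[[0.5284, -0.207, -0.2266, 1.0551], [0.527, -0.2076, -0.2399, 1.08]]
b [0.5233 0.2131 0.2297 0.    ] 0.089 heel in rest 0.031 -0.0005 dyaw -1.0 lean 0.0
[[0.5245, 0.2137, 0.2284, 0.0], [0.5207, 0.2118, 0.2273, 0.0]]
```

View pics/fit.png

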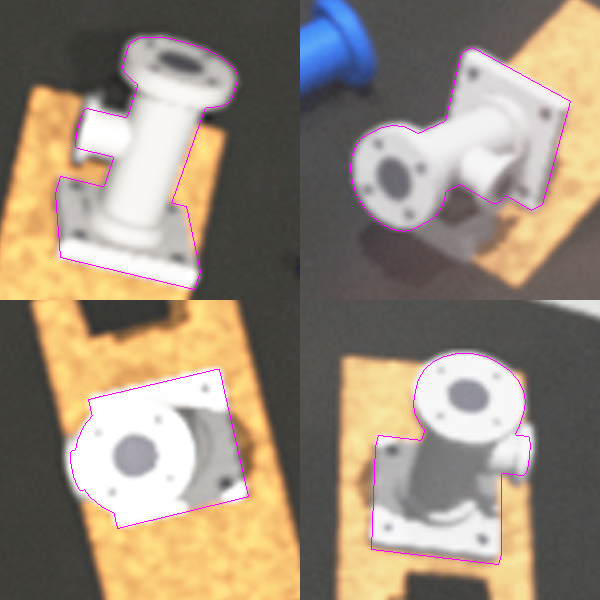

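Both outlines match the pictures: A leans about 61°, and B stands 9 mm toward the robot from its nominal spot. Now I'll push A up along the arc about its heel.

```bash
cat >> h.py <<'E'
from scipy.spatial.transform import Rotation as Ro
def tool(yaw,flip):
    X=np.array([np.cos(yaw),np.sin(yaw),0]);Y=np.array([-X[1],X[0],0]); s=-1 if flip else 1
    x=s*Y; y=np.array([0,0,-1.]); M=np.c_[x,y,np.cross(x,y)]
    return Ro.from_matrix(M).as_quat(scalar_first=True)
def mat(q,th,s,t,off,dz=0): # TCP for touching material point (s,t) at lean th, TCP offset off along rest x
    p=place([q[0],q[1],q[2],th],np.array([[s,0,t]]))[0]
    return p+[off*np.cos(q[2]),off*np.sin(q[2]),dz]
def rep(l): print(l,round(bot.read_clock(),2),np.round(bot.read_position(),3),np.round(bot.read_ft_force(),2))
E
python3 - <<'E'
from h import *
q=np.load('q_a.npy'); th0=q[3]
st=mat(q,th0,-.008,.12,.011+.018)
for f in(0,1):
    R=tool(q[2],f); j=bot.solve_ik(st+[0,0,.12],R); print(f,None if j is None else np.round(j,2))
    if j is not None and abs(j[5])<2.6 and not f: break
bot.set_gripper(.3)
bot.move_pose(st+[0,0,.12],R); rep('above')
bot.move_linear(st,speed=.12); rep('standoff')
for d in (60,56,52,48,44,40,36,33):
    bot.move_linear(mat(q,np.radians(d),-.008,.12,.011),speed=.04 if d<60 else .03); rep(d)
bot.wait(.5); snap('top','t1.png'); snap('scene','s1.png'); rep('end')
E
```

```text
0 [-0.46  0.57  0.18  1.18  0.   -0.22]
above 4.17 [ 0.636 -0.232  0.225] [-0.27  0.25  0.08]
standoff 5.33 [ 0.637 -0.234  0.106] [-0.81 -0.24  0.65]
60 6.16 [ 0.616 -0.229  0.107] [ 0.02  0.59 -0.5 ]
56 6.53 [ 0.609 -0.227  0.112] [ 1.3  -0.4   0.71]
52 6.91 [ 0.602 -0.225  0.117] [ 1.81 -0.66  0.74]
48 7.28 [ 0.594 -0.223  0.121] [ 1.16 -1.1   2.65]
44 7.66 [ 0.586 -0.221  0.125] [ 2.12 -0.95  2.3 ]
40 8.03 [ 0.578 -0.219  0.128] [ 1.   -0.54  3.39]
36 8.41 [ 0.569 -0.217  0.131] [ 1.23 -0.27  4.92]
33 8.72 [ 0.562 -0.215  0.132] [1.56 0.46 5.66]
end 9.32 [ 0.563 -0.216  0.132] [0.97 0.02 5.47]
```

```bash
python3 - <<'E'
from h import *
q=np.load('q_a.npy')
o=[]
for cam,f in(('top','t1.png'),('scene','s1.png')):
    c=np.int32(proj(cam,place(q,np.array([[0,0,.06]])))[0]); im=cv2.imread('pics/'+f); v=im[c[1]-60:c[1]+40,c[0]-50:c[0]+50]; o.append(cv2.resize(v,(400,400),interpolation=cv2.INTER_CUBIC))
cv2.imwrite('pics/c1.png',np.hstack(o))
E
```

```text
(no output)
```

View pics/c1.png

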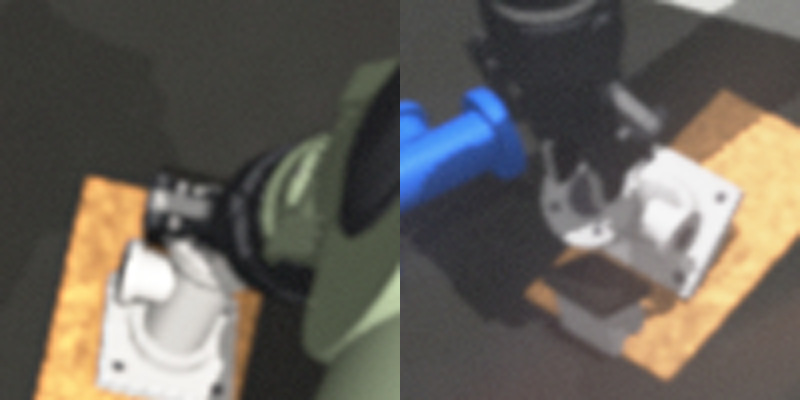

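A is part-way up at roughly 40° and still carried by the tip, near its balance point. I'll continue along the arc slightly higher, to relieve the downward load, until the force drops.

```bash
python3 - <<'E'
from h import *
q=np.load('q_a.npy')
for d in (31,29,27,25,23,21,19,17):
    bot.move_linear(mat(q,np.radians(d),-.008,.12,.011,.003),speed=.03); bot.wait(.15); rep(d)
    if np.linalg.norm(bot.read_ft_force())<1.3: break
snap('top','t2.png'); snap('scene','s2.png')
o=[]
for cam,f in(('top','t2.png'),('scene','s2.png')):
    c=np.int32(proj(cam,place(q,np.array([[0,0,.06]])))[0]); im=cv2.imread('pics/'+f); v=im[c[1]-60:c[1]+40,c[0]-50:c[0]+50]; o.append(cv2.resize(v,(400,400),interpolation=cv2.INTER_CUBIC))
cv2.imwrite('pics/c2.png',np.hstack(o))
E
```

```text
31 9.82 [ 0.558 -0.214  0.135] [0.78 0.32 0.09]
```

View pics/c2.png

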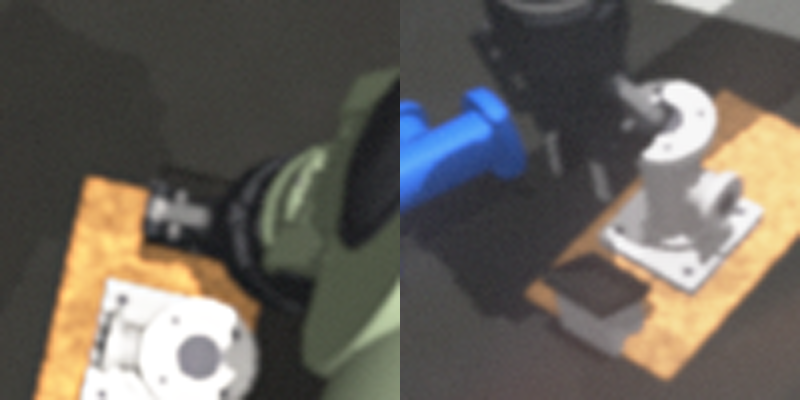

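A is upright. I'll retreat, then push B by the lower rim of its top flange, along the arc about its heel.

```bash
python3 - <<'E'
from h import *
q=np.load('q_a.npy'); p=np.array(bot.read_position()); X=np.array([np.cos(q[2]),np.sin(q[2]),0])
bot.move_linear(p+.03*X,speed=.08); bot.move_linear(p+.03*X+[0,0,.12],speed=.2); rep('clear')
q=np.load('q_b.npy'); R=tool(q[2],0)
st=mat(q,0,-.032,.108,-.011-.02,-.006)
print(np.round(bot.solve_ik(st+[0,0,.14],R),2))
bot.move_pose(st+[0,0,.14],R); rep('above B')
ims={c:snap(c,f) for c,f in(('top','t3.png'),('scene','s3.png'))}
bot.move_linear(st,speed=.12); rep('standoff')
for d in (1,5,10,15,20,25,30,34,37,40,42,44,46,48):
    bot.move_linear(mat(q,np.radians(d),-.032,.108,-.011,-.006),speed=.04); rep(d)
    if d>=37:
        bot.wait(.15)
        if np.linalg.norm(bot.read_ft_force())<1.0: break
bot.wait(.3); rep('end'); ims=[snap(c,f) for c,f in(('top','t4.png'),('scene','s4.png'))]
cv2.imwrite('pics/c4.png',np.hstack([i[100:400,100:480,::-1] for i in ims]))
E
```

```text
clear 11.19 [ 0.587 -0.221  0.254] [ 0.8  -0.41 -0.24]
[ 0.26  0.15 -0.38  1.04  0.    0.03]
above B 12.82 [0.424 0.189 0.247] [-0.04 -0.38 -0.05]
standoff 14.23 [0.424 0.19  0.108] [-0.1   0.04  0.11]
1 14.93 [0.444 0.195 0.108] [-0.72  0.43 -0.1 ]
5 15.31 [0.452 0.196 0.113] [-2.02 -1.05 -0.86]
10 15.74 [0.462 0.199 0.118] [-1.1  -0.19 -0.08]
15 16.18 [0.473 0.201 0.122] [-0.49 -0.42 -0.5 ]
20 16.61 [0.483 0.204 0.125] [-0.83 -1.13  0.98]
25 17.04 [0.494 0.206 0.127] [-1.39 -0.4  -0.78]
30 17.48 [0.505 0.209 0.129] [-0.22 -0.22  0.98]
34 17.85 [0.514 0.211 0.129] [-0.92  0.54 -0.39]
37 18.17 [0.52  0.212 0.129] [-0.23 -0.09 -0.47]
end 18.62 [0.52  0.212 0.129] [-0.46 -0.19 -0.07]
```

View pics/c4.png

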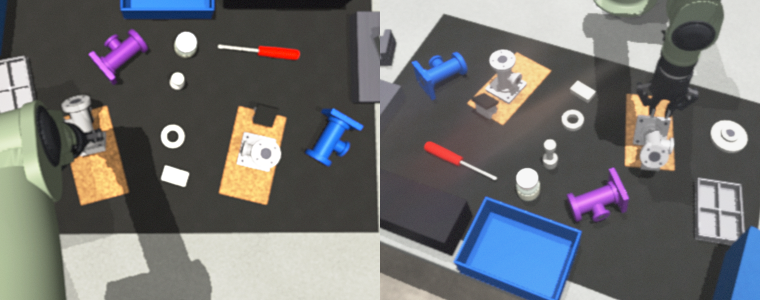

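B seems to be leaning on its pad. I'll retreat and check both poses with an unobstructed view.

```bash
python3 - <<'E'
from h import *
q=np.load('q_b.npy'); p=np.array(bot.read_position()); X=np.array([np.cos(q[2]),np.sin(q[2]),0])
bot.move_linear(p-.03*X,speed=.08); bot.move_linear(p-.03*X+[0,0,.12],speed=.2)
bot.goto_joints([1.094,.326,-.193,1.052,0,1.437]); rep('home')
ims={c:snap(c,f) for c,f in(('top','t5.png'),('scene','s5.png'))}
qs=[]
for n,th,free in(('a',0.,[0,1,2]),('b',1.05,[0,1,2,3])):
    p=np.load(f'rest_{n}.npy'); h=np.load(f'q_{n}.npy')
    r,f=fitpose(ims,[h[0],h[1],h[2],th],free); qs.append(r)
    d=r[:2]-p[:2]; c,s=np.cos(p[2]),np.sin(p[2])
    print(n,r.round(4),round(f,3),'heel in rest',(c*d[0]+s*d[1]).round(4),(-s*d[0]+c*d[1]).round(4),'dyaw',np.degrees(r[2]-p[2]).round(1),'lean',np.degrees(r[3]).round(1))
show(ims,qs,'fit5.png')
a=cv2.imread('pics/t0.png');b=cv2.imread('pics/t5.png')
for t in('plug_gauge','ring_gauge','gauge_block','cleaner_jar','tip_tray','flange_blank','driver'):
    print(t,[(np.round(x['bbox']).tolist(),round(x['confidence'],2)) for x in bot.search_frame('top',t)[:1]])
dif=cv2.absdiff(a,b).max(2); dif[:,:]=cv2.GaussianBlur(dif,(5,5),0); n,_,st,_=cv2.connectedComponentsWithStats((dif>35).astype(np.uint8)); print(st[1:][st[1:,4]>25])
E
```

```text
home 21.6 [0.185 0.518 0.231] [ 0.39 -0.85 -0.32]
a [ 0.5283 -0.2074 -0.2356  0.    ] 0.205 heel in rest 0.0398 -0.0074 dyaw 0.3 lean 0.0
b [0.5224 0.2115 0.225  1.1121] 0.086 heel in rest 0.0297 -0.0019 dyaw -1.3 lean 63.7
plug_gauge [([271.0, 174.0, 11.0, 14.0], 0.66)]
ring_gauge [([262.0, 224.0, 22.0, 24.0], 0.64)]
gauge_block [([261.0, 265.0, 25.0, 22.0], 0.62)]
cleaner_jar [([274.0, 133.0, 22.0, 28.0], 0.73)]
tip_tray [([83.0, 154.0, 53.0, 63.0], 0.7)]
flange_blank [([93.0, 258.0, 40.0, 37.0], 0.78)]
driver [([319.0, 144.0, 81.0, 17.0], 0.93)]
[[ 336  193   54   79 2368]
 [ 160  195   55   81 2628]
 [  54  369    9   12   68]
 [   0  409    4   11   34]
 [   9  414   11    6   49]]
```

View pics/fit5.png

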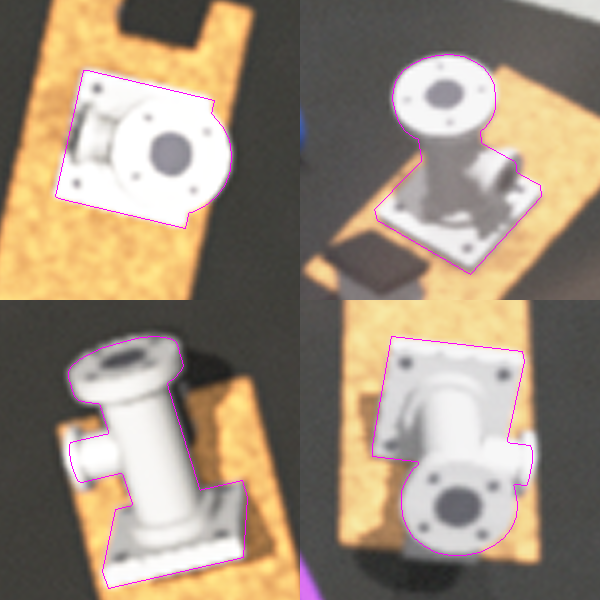

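Both outlines match their models: A is upright on its cork, and B leans 63.7° on its pad. In the before/after comparison, only the two fitting areas and the robot's shadow changed.

```bash
python3 -c "
from cell import bot
bot.close_job()"
```

```text
the job is handed in; nothing more can be done
```

I did both pushes in the order asked, without gripping or lifting either fitting, and handed the job in; the last clock reading before that was about 21.6 s of the 56 s allowed.

- **First fitting (A):** I pushed it up by its top face with the slightly spread fingertips, moving in an arc about its heel. It stalled near its balance point, with about 5.5 N on the tool. Continuing slightly higher let it fall upright. It now stands flat on its cork, with the heel within about 1 mm of where it started and the yaw within 0.3° of the rest.
- **Second fitting (B):** I pushed it at its top flange in an arc about its heel until it fell back onto its pad. It now leans about 64° (60° nominal), because it started about 9 mm nearer the robot than the nominal spot. Its heel moved by about 1–2 mm.

**Last checks:** The robot was back at its start pose, clear of everything. The silhouettes fitted in both cameras matched the pictures. The before/after top views differ only at the two fittings and at the robot's shadow, so nothing else on the bench moved. No check failed. The overlap score for A was weaker than for B, perhaps because of its shaded neck, but its outline matched by eye.

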